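# Dock the cleaner bottle and open its child-safe cap

### The arm

A 6-joint arm with a two-finger parallel gripper is mounted at the origin on a cart in front of the work surface, level with it; the furniture and walls round the work are solid. World frame = base frame: x ahead of the robot, y to its left, z up, the work surface at z = 0. Lengths are in m, angles in rad, forces in N, time in s.
With the tool pointing down it reaches from about 0.3 to 0.875 m from the base axis. Payload 6.4 kg.
Tool frame: the origin (TCP) lies between the finger pads; the fingertips stand 8 mm ahead of it and the grasp point (between the pads) lies 11 mm behind it (ctrl.finger_overhang is the distance from the TCP to the fingertips, in m); z points along the fingers, y is the line along which they close (so a half turn about z gives the same grasp; the last joint's range is limited). The gripper opens to 85 mm and grips with 20 to 120 N. Pads are 22 mm wide; open, the fingers measure 114 mm over their backs; the gripper's body (76 mm by 85 mm) begins 54 mm behind the grasp point. The pads swing forward as they close: fully open they stand 13 mm farther back than shut.
Start: joints at [0.919, 0.181, 1.607, -0, 1.354, -0.206], TCP at [0.248, 0.519, 0.239] pointing down, gripper open.
Joint ranges: [-2.99, 2.99], [-0.89, 2.07], [0.3, 2.58], [-1.14, 4.28], [0, 2.63], [-3.12, 3.12]. Speed limits (rad/s): [2.57, 2.57, 3.01, 3.14, 3.14, 3.14].

### API

Orientations are given as a unit quaternion [w, x, y, z].
In Python, from bench import ctrl, camera gives the robot as it stands.
- The arm moves only by the shell command python3 -m pendant 'ROWS' [OPENING]. ROWS is JSON, a list of rows, each a list of 6 numbers: the shift along the world's x, y, z normalised to -1 to 1, where 1 is 200 mm, then the turn, a rotation vector about the world's x, y, z normalised to -1 to 1, where 1 is pi/2 rad. In form: [[dx, dy, dz, rx, ry, rz], ...]. A call has exactly 10 rows; each row shifts and turns the commanded pose from where the row before left it; what a row does not reach is not made up. A row lasts 1/8 s, in which the tool goes at most 62.5 mm and 10.7 degrees, less where a joint would pass 70% of its speed; a pose out of reach is approached as far as the arm can. A call with a number of a shift or a turn outside -1 to 1 is refused whole. A call with a gripper value outside its range is refused whole. OPENING is the opening, from -1 (shut) to 1 (fully open), set as the call begins (- or left out, the last holds). The fingers move at their own pace and stop on an object; the grip force is fixed at half the most. Time passes only in rows, so rows that do not move let the fingers close, or fill a call up. It gives the time, the measured TCP pose, the force, the opening and the grip force at its end, in the units of the state.
- ctrl.get_obs(): the state, without advancing time (a new reading comes with each control period).
- camera(name): name is "scene" or "top" or "wrist"; returns a dict with "color" (480x640x3 uint8, blue, green, red), "fx", "fy", "cx", "cy" (pixels), "distortion" ([k1, k2, p1, p2, k3] as OpenCV has them; the pictures are not rectified), "xyz" and "rotation" of the camera in the world; the wrist camera has in their place "hand_eye" (4x4, takes a point from camera to tool coordinates, whose origin is the TCP and whose axes are the flange's). Camera axes: x right, y down, z forward; pixel columns grow to the right and rows downward; lengths in m; the calibration is good to about 2 mm. A picture is of the moment at which its call begins: read the wrist's pose just before it. There is no depth.
- ctrl.hand_in(): hands the job in; it is judged then, once.
The state is a dict: "time_s": time; "q": joint angles; "dq": joint speeds; "joint_efforts": joint torques, N m; "eef_pos": TCP position; "eef_rot": TCP orientation; "wrist_force": force on the tool from outside, world axes, zero at the start; "torque": the same for the moment, N m; "opening": opening from 0.0 (shut) to 1.0 (fully open); "grasp_force": force on a finger pad.
Only numpy, scipy, OpenCV 4.12 (cv2) and the standard library are available. Lean on these libraries where they do the work, as an engineer would, in place of code of your own. Each camera call takes 0.05 s, during which the arm holds its last target. There are 200 camera calls.

### The job

Slide the cleaner bottle, still shut and upright, into the open end of the aluminium dock on the cooktop until it snaps fully home. Then press its red child-safe cap down, twist it anticlockwise while pressing, and lift it off. Finish while holding the cap upright in the gripper, clear above the open mouth of the docked bottle, and leave everything else on the cooktop where it is.

Things in the scene. Friction and masses are not known exactly. Their poses are not given: they have to be found in the camera images.
- bottle: Cleaner bottle, upright, 0.25 to 0.42 kg: white, rectangular, green label with yellow stripe, blue shoe. Origin: centre of its underside; z up. Body 62 mm (its x) by 50 mm (its y) up to z = 44 mm, shoulder to 52 mm, then a round neck 27 mm across with lugs (38 mm across). The shut cap covers z = 64 to 100 mm. The same after half a turn, cap and arrows included.
- bottle_shoe (a point): Centre of the top face of the bottle's flat blue shoe, 6 mm above the underside. The shoe is 70 mm (bottle x) by 64 mm (bottle y), 6 mm thick, with rounded corners and two notches in each long side, 24 mm before and behind the middle, for the dock's spring balls; it is slippery. Pushed by the cap the bottle tends to lean forward: it stays straight best when one finger is before and one behind the cap, as seen along the slide.
- bottle_mouth (a point): Centre of the rim of the bottle's mouth, 82 mm above its underside.
- cap: Red ribbed child-safe cap, round, 50 mm across, 36 mm high, 0.06 kg, white arrows on top. Origin: centre of its lower edge; z up. Shut and locked, the origin is 64 mm above the bottle's origin and cap x lies along bottle x (play about 3 degrees, 1 mm up). Locked, it can neither turn nor come off, and the bottle can be lifted and pushed by it.
- cap_grip (a point): Point on the cap's axis, good to grip from above: 22 mm over its lower edge, 14 mm under its top, 86 mm above the bottle's underside when shut. Pressed down at least 5 mm and kept down, the cap turns anticlockwise seen from above; turned 50 to 130 degrees it is free to lift straight off (it stops at about 135).
- cap_liner (a joint): Spring disc inside the cap: 0 with the cap at rest or off, grows as the cap is pressed down on the bottle, to 0.0075 m at the end of its travel. Pressing takes about 6 N to start, 12 N at 0.005, 15 N at the end.
- dock: Bottle dock: low U-shaped aluminium frame, 15 mm high, fixed on four black suction feet, without a floor: the shoe slides on the cooktop. Origin: on the cooktop at the seat, where the centre of the bottle's underside belongs. The bottle slides in along the dock's +x, bottle x along dock x either way round. Channel 67 mm wide from x = -41 mm; end stop 2 mm past home.
- dock_mouth (a point): On the cooktop, 105 mm from the seat towards -x of the dock: the bottle's centre stands here clear outside the open mouth, whose flared cheeks run from x = -66 mm (about 90 mm apart) to the rails at -41 mm. Lips 8 mm above the cooktop reach 3.5 mm in over each side of the shoe: slide with the shoe less than 2 mm off the cooktop.
- dock_detent_left (a joint): Brass spring ball near the end of one rail, 24 mm past the seat (the other rail has the same): 0 at rest or snapped into the shoe's notch, about 0.0025 m while the shoe's edge passes. Getting past takes about 3 to 6 N; it snaps in when the bottle is home.
- mug: Bystander: white mug, 86 x 122 mm and 96 mm high; leave it where it stands. Origin: centre of its underside.
- egg_timer: Bystander: white kitchen timer, 66 mm across, 60 mm high; leave it where it stands. Origin: centre of its underside.
- salt_grinder: Bystander: salt grinder, steel head on a glass foot, 54 mm across, 136 mm high; leave it where it stands. Origin: centre of its underside.
- pepper_grinder: Bystander: pepper grinder, steel head on a glass foot with dark filling, 54 mm across, 136 mm high; leave it where it stands. Origin: centre of its underside.
- soap_bottle: Bystander: amber soap bottle with a black pump, 74 x 61 mm, 195 mm high; leave it where it stands. Origin: centre of its underside.
- sugar_bowl: Bystander: small white bowl with dark lozenges, 73 x 91 mm, 46 mm high; leave it where it stands. Origin: centre of its underside.
Things that resemble listed ones, but are neither listed nor needed, are in the scene too. Of the things that look like the cap, the smaller one is meant.

How it is judged:
By the outcome, as a careful person would: the job done as asked, in the order asked, and still so for the second after the job is handed in, while the arm keeps its last pose, push and grip.
It also fails if it takes over 45 s, if anything falls off the work surface, if the arm or the gripper's body presses on something with over 40 N, if the wrist force passes 120 N, or if a joint passes its speed limit or range.

## Working session

There is one attempt and no reset: what is moved stays moved. The work goes in short steps, Python scripts to look and compute and a shell command to move; the robot and the scene stay as the last step left them, time stands still between calls to the robot, and variables do not carry over. Pictures are saved under pics/ and viewed, at most 10 in all, crops included, and the job is handed in when it is done.

```bash
ls; mkdir -p pics; cat > h.py <<'E'
import numpy as np,cv2
from bench import ctrl,camera
from scipy.spatial.transform import Rotation as R
def rot(q): return R.from_quat([q[1],q[2],q[3],q[0]]).as_matrix()
def shot(n):
    o=ctrl.get_obs(); c=camera(n)
    if n=="wrist":
        T=np.eye(4);T[:3,:3]=rot(o["eef_rot"]);T[:3,3]=o["eef_pos"]
        T=T@np.array(c["hand_eye"]); c["P"]=T[:3,3];c["Rm"]=T[:3,:3]
    else:
        c["P"]=np.array(c["xyz"]);r=np.array(c["rotation"]);c["Rm"]=r if r.shape==(3,3) else rot(r)
    c["K"]=np.array([[c["fx"],0,c["cx"]],[0,c["fy"],c["cy"]],[0,0,1.]])
    c["d"]=np.array(c["distortion"],float)
    return c
def ray(c,px,z):
    u=cv2.undistortPoints(np.array(px,float).reshape(-1,1,2),c["K"],c["d"])[:,0]
    D=np.c_[u,np.ones(len(u))]@c["Rm"].T
    return c["P"]+D*((z-c["P"][2])/D[:,2])[:,None]
def proj(c,p):
    p=np.atleast_2d(p); X=(p-c["P"])@c["Rm"]
    return cv2.projectPoints(X,np.zeros(3),np.zeros(3),c["K"],c["d"])[0][:,0]
def red(img):
    h=cv2.cvtColor(img,cv2.COLOR_BGR2HSV)
    return cv2.inRange(h,(0,120,60),(8,255,255))|cv2.inRange(h,(172,120,60),(180,255,255))
def blobs(m,a=80):
    n,l,s,ce=cv2.connectedComponentsWithStats(m)
    return [(s[i].tolist(),ce[i].round(1).tolist()) for i in range(1,n) if s[i,4]>a]
E
python3 - <<'E'
from h import *
print(ctrl.get_obs())
for n in("top","scene"):
    c=shot(n);cv2.imwrite(f"pics/{n}0.png",c["color"]);print(n,c["P"],c["Rm"].round(3).tolist(),c["fx"]);print(blobs(red(c["color"])))
    np.save(f"pics/{n}0.npy",c,allow_pickle=True)
E
```

```text
pics
{'time_s': 0.0, 'q': array([ 9.18717291e-01,  1.81555937e-01,  1.60802900e+00,  3.88274370e-07,
        1.35376791e+00, -2.06319626e-01]), 'dq': array([ 1.88673441e-04, -8.18692802e-04,  2.33266086e-04, -1.20979764e-03,
        4.91659612e-05,  1.22144262e-04]), 'joint_efforts': array([-6.55099539e-04, -4.44859529e+01, -3.51335371e+01, -3.46133884e-04,
        8.88576382e-03, -2.03703337e-05]), 'eef_pos': array([0.24756649, 0.51837681, 0.23836561]), 'eef_rot': array([-3.66418143e-04,  2.21038967e-01,  9.75264580e-01, -8.00191953e-04]), 'wrist_force': array([ 0.24935585,  0.90235778, -0.0926561 ]), 'torque': array([-0.00255801, -0.04373299, -0.01818066]), 'grasp_force': 0.0, 'opening': 1.0013704252518791}
top [0.43000202 0.00729919 1.20256122] [[0.007, -0.993, 0.12], [-1.0, -0.01, -0.022], [0.024, -0.119, -0.993]] 470.68280073120553
[([403, 282, 34, 32, 773], [419.7, 297.6]), ([366, 285, 24, 21, 359], [377.2, 295.2])]
scene [-0.11029023 -0.67491951  0.53689114] [[0.709, -0.292, 0.642], [-0.705, -0.305, 0.64], [0.009, -0.906, -0.423]] 434.8901902330697
[([312, 273, 27, 29, 632], [324.8, 287.2]), ([348, 316, 40, 45, 1422], [367.3, 338.6])]
```

View pics/top0.png

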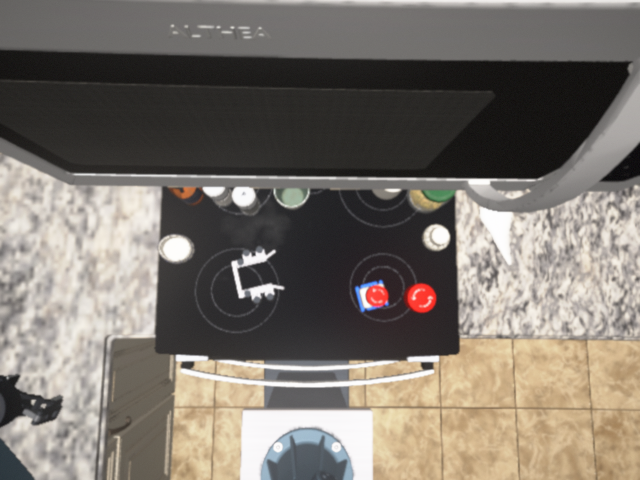

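View pics/scene0.png

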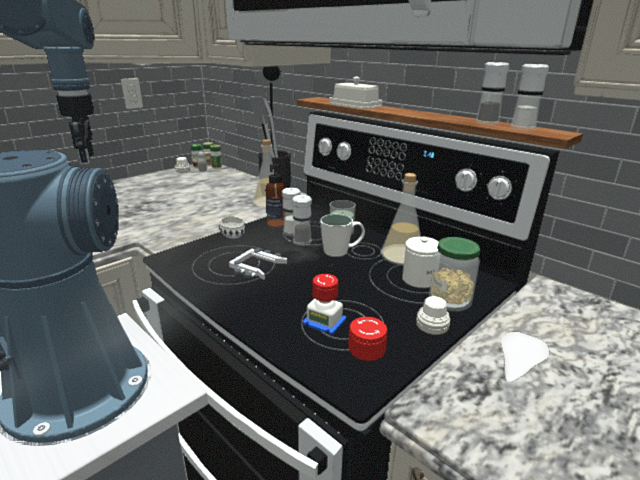

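Top view: the bottle's cap is at (377,295) on its blue shoe at (370,297). The dock's U is at (255,275), open to the right. The bigger decoy cap is at (420,298). In the scene view the cap is at (325,287) and the dock at (258,262).

```bash
python3 - <<'E'
from h import *
t=np.load("pics/top0.npy",allow_pickle=True).item();s=np.load("pics/scene0.npy",allow_pickle=True).item()
print("cap top",ray(t,[[377.5,295]],.09),ray(s,[[324.8,287.2]],.082),"big",ray(t,[[420,298]],.05))
h=cv2.cvtColor(t["color"],cv2.COLOR_BGR2HSV)
m=cv2.inRange(h,(100,120,60),(130,255,255));m[:270]=0;m[330:]=0
for b in blobs(m,20):print(b)
p=np.argwhere(m)[:,::-1];w=ray(t,p,.006)[:,:2];print("shoe rect",cv2.minAreaRect(w.astype(np.float32)*1000))
hs=cv2.cvtColor(s["color"],cv2.COLOR_BGR2HSV)
g=cv2.inRange(h,(0,0,120),(180,60,255));r=np.zeros_like(g);r[240:305,225:295]=g[240:305,225:295]
w=ray(t,np.argwhere(r)[:,::-1],.012)[:,:2];print("dock rect",cv2.minAreaRect(w.astype(np.float32)*1000),w.min(0),w.max(0))
a=cv2.resize(t["color"][235:315,215:315],None,fx=4,fy=4,interpolation=cv2.INTER_CUBIC)
b=cv2.resize(t["color"][270:330,340:440],None,fx=4,fy=4,interpolation=cv2.INTER_CUBIC)
e=cv2.resize(s["color"][240:285,220:295],None,fx=5,fy=5,interpolation=cv2.INTER_CUBIC)
C=np.zeros((560,800,3),np.uint8);C[:320,:400]=a;C[320:560,:400]=b;C[:225,400:775]=e
cv2.imwrite("pics/c1.png",C)
E
```

```text
cap top [[ 0.43047626 -0.1619681   0.09      ]] [[ 0.43121022 -0.16011671  0.082     ]] big [[ 0.42411705 -0.27173794  0.05      ]]
([354, 279, 30, 33, 181], [364.1, 291.3])
([366, 307, 11, 4, 26], [371.1, 308.7])
shoe rect ((429.37139892578125, -159.05599975585938), (70.1534423828125, 75.98002624511719), 15.512138366699219)
dock rect ((480.80511474609375, 130.33245849609375), (126.69163513183594, 116.2185287475586), 14.08890151977539) [0.41592854 0.06393111] [0.54652918 0.19573217]
```

View pics/c1.png

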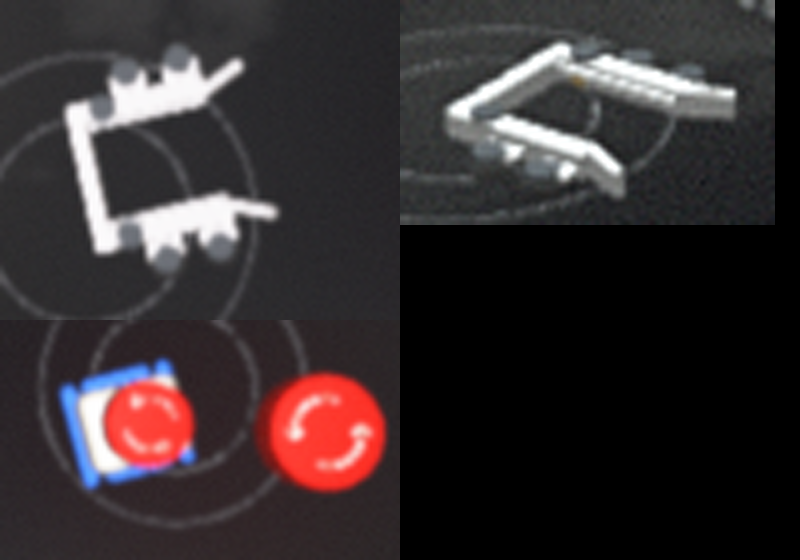

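Bottle and dock are roughly aligned: the dock's +x points at about 104° in the world and the shoe at about 105°. I'll move above the dock for a close look first, turning the hand the long way so that the twist later fits joint 6.

```bash
python3 -m pendant '[[0.09,-0.195,0.02,0,0,-0.1],[0.09,-0.195,0.02,0,0,-0.1],[0.09,-0.195,0.02,0,0,-0.1],[0.09,-0.195,0.02,0,0,-0.1],[0.09,-0.195,0.02,0,0,-0.1],[0.09,-0.195,0.02,0,0,-0.1],[0.09,-0.195,0.02,0,0,-0.1],[0.09,-0.195,0,0,0,-0.1],[0.09,-0.195,0,0,0,-0.1],[0.09,-0.195,0,0,0,-0.1]]' 1
python3 - <<'E'
from h import *
c=shot("wrist");cv2.imwrite("pics/w1.png",c["color"]);np.save("pics/w1.npy",c,allow_pickle=True)
print(np.array(c["hand_eye"]).round(3).tolist(),c["P"],ctrl.get_obs()["q"].round(3))
E
```

```text
time_s: 1.35
eef_pos: [0.4281, 0.1275, 0.2671]
eef_rot: [-0.0, 0.847, 0.531, -0.0]
wrist_force: [0.5, -0.9, -0.6]
opening: 1.0
grasp_force: 0.0
[[-0.001, -0.954, -0.3, 0.077], [1.0, -0.001, 0.0, 0.0], [-0.001, -0.3, 0.954, -0.134], [0.0, 0.0, 0.0, 1.0]] [0.46174773 0.19680136 0.40152315] [ 0.016 -0.141  1.878 -0.003  1.404  0.476]
```

View pics/w1.png

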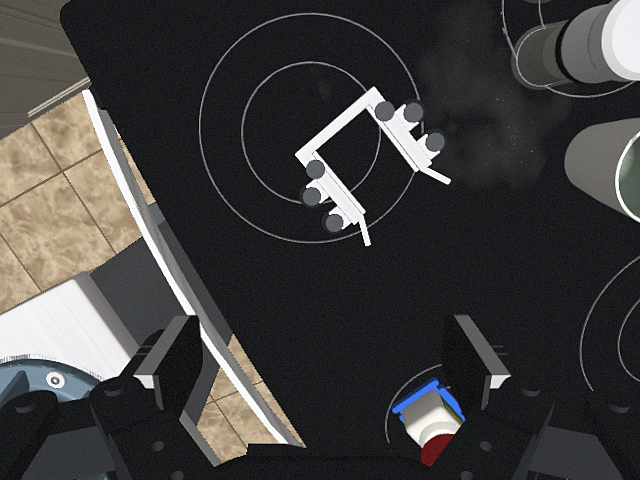

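The wrist view shows the dock's back bar from (297,153) to (375,88), its rails running to the kinks at (363,213) and (418,168), and the cheek tips at (368,245) and (450,182). Next I'll measure the mid line.

```bash
python3 - <<'E'
from h import *
c=np.load("pics/w1.npy",allow_pickle=True).item()
h=cv2.cvtColor(c["color"],cv2.COLOR_BGR2HSV)
m=cv2.inRange(h,(0,0,130),(180,70,255))
r=np.zeros_like(m);r[75:255,290:455]=m[75:255,290:455]
n,l,s,ce=cv2.connectedComponentsWithStats(r);k=1+s[1:,4].argmax();print(s[k])
p=np.argwhere(l==k)[:,::-1];w=ray(c,p,.015)[:,:2]*1000
# rotate into nominal dock frame at 104deg, print profile
for a in(np.radians(104),):
    X=np.array([np.cos(a),np.sin(a)]);Y=np.array([-X[1],X[0]])
    o=np.array([475,130.]);q=np.c_[(w-o)@X,(w-o)@Y]
    print("xrange",q.min(0),q.max(0))
    L=[];Rr=[];xs=[]
    for x in range(-70,61,5):
        y=np.sort(q[abs(q[:,0]-x)<1.2][:,1])
        if len(y)<2: continue
        g=np.diff(y);i=g.argmax()
        print(x,y[0].round(1),y[i].round(1),y[i+1].round(1),y[-1].round(1))
    for y in range(-45,46,10):
        v=q[abs(q[:,1]-y)<1.2][:,0]
        if len(v):
            v=v[v>25]; 
            if len(v): print("bar y",y,v.min().round(1),v.max().round(1))
E
```

```text
[ 295   75  156  171 4914]
xrange [-58.64073916 -63.5268288 ] [75.06922532 52.18592164]
-55 -56.0 -49.3 38.9 45.0
-50 -53.3 -47.3 36.5 42.1
-45 -51.3 -44.8 34.3 40.4
-40 -49.5 -42.8 31.9 38.0
-35 -46.8 -40.3 30.2 35.8
-30 -62.4 -33.9 24.0 50.7
-25 -58.2 -35.2 23.7 48.2
-20 -55.5 -34.7 23.6 45.2
-15 -57.2 -34.7 24.0 45.6
-10 -63.4 -34.6 23.7 52.2
-5 -51.6 -34.7 21.6 40.4
0 -51.6 -34.5 24.0 40.7
5 -63.3 -34.6 23.8 52.0
10 -57.7 -34.7 23.6 46.2
15 -55.8 -34.6 24.1 44.7
20 -58.6 -34.6 24.0 47.8
25 -63.5 -34.1 23.8 52.1
30 -37.2 -34.6 23.7 26.3
35 -37.6 -34.6 24.0 26.0
40 -51.7 -34.5 23.8 40.9
45 -51.8 23.1 23.8 40.7
50 -51.6 39.7 40.3 40.4
55 -50.4 37.5 38.8 39.5
60 -43.7 -43.7 -43.5 -43.5
bar y -45 40.3 58.3
bar y -35 25.0 54.5
bar y -25 44.9 54.4
bar y -15 44.9 54.2
bar y -5 45.2 54.6
bar y 5 45.0 54.5
bar y 15 44.9 54.4
bar y 25 25.2 54.3
bar y 35 40.6 54.2
bar y 45 25.5 25.5
```

```bash
python3 -m pendant '[[0.0,-0.14,0,0,0,-0.056],[0.0,-0.14,0,0,0,-0.056],[0.0,-0.14,0,0,0,-0.056],[0.0,-0.14,0,0,0,-0.056],[0.0,-0.14,0,0,0,-0.056],[0.0,-0.14,0,0,0,-0.056],[0.0,-0.14,0,0,0,-0.056],[0.0,-0.14,0,0,0,-0.056],[0.0,-0.14,0,0,0,-0.056],[0.0,-0.14,0,0,0,-0.056]]' 1
python3 - <<'E'
from h import *
c=shot("wrist");cv2.imwrite("pics/w2.png",c["color"]);np.save("pics/w2.npy",c,allow_pickle=True)
print(c["P"],blobs(red(c["color"])))
E
```

```text
time_s: 2.65
eef_pos: [0.4276, -0.1518, 0.267]
eef_rot: [-0.0, 0.993, 0.121, -0.0]
wrist_force: [0.6, -0.4, -0.1]
opening: 0.999
grasp_force: 0.0
[ 0.50231565 -0.13307615  0.4013656 ] [([299, 177, 67, 72, 3463], [332.3, 212.8]), ([408, 190, 87, 84, 5232], [450.4, 230.9])]
```

View pics/w2.png

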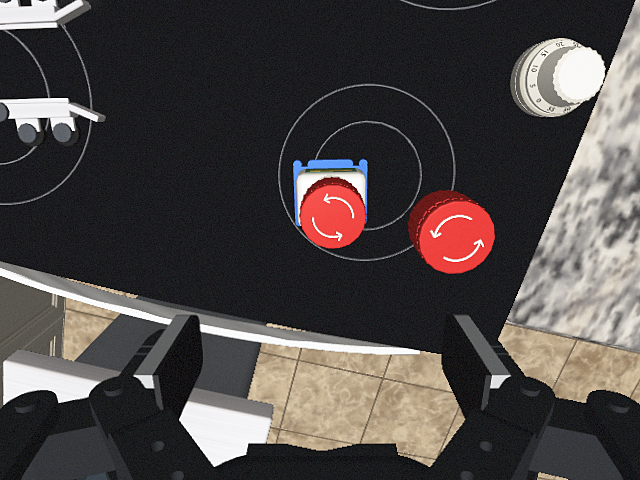

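The wrist view shows the bottle's cap top disc centred near (334,215), with the shoe's far edge along row 160 between columns 294 and 368. It is parallel to the image, so the yaw is already right. The decoy is at (452,232).

```bash
python3 - <<'E'
from h import *
c=np.load("pics/w2.npy",allow_pickle=True).item()
m=red(c["color"]);m=cv2.morphologyEx(m,cv2.MORPH_CLOSE,np.ones((13,13)))
h=cv2.cvtColor(c["color"],cv2.COLOR_BGR2HSV)
top=cv2.inRange(h,(0,120,200),(8,255,255))|cv2.inRange(h,(172,120,200),(180,255,255))
top=cv2.morphologyEx(cv2.morphologyEx(top,cv2.MORPH_CLOSE,np.ones((9,9))),cv2.MORPH_OPEN,np.ones((9,9)))
top[:,385:]=0
for b in blobs(top):
    x,y,w,hh,_=b[0];print(b); q=ray(c,[[x+w/2,y+hh/2],b[1],[x,y+hh/2],[x+w,y+hh/2]],.1);print(q.round(4))
bl=cv2.inRange(h,(100,120,60),(130,255,255));print(blobs(bl))
a=np.radians(104);X=np.array([np.cos(a),np.sin(a)]);Y=np.array([-X[1],X[0]])
p=np.argwhere(bl)[:,::-1];p=p[(p[:,0]>285)&(p[:,0]<380)]
w=ray(c,p,.006)[:,:2]
print("shoe x",(w@X).min(),(w@X).max(),"y",(w@Y).min(),(w@Y).max())
print("seat in XY",np.array([.4783,.1391])@X,np.array([.4783,.1391])@Y,ctrl.get_obs()["eef_pos"])
print("X",X,"Y",Y)
E
```

```text
([300, 184, 66, 64, 3298], [332.5, 215.7])
[[ 0.4308 -0.1594  0.1   ]
 [ 0.431  -0.1589  0.1   ]
 [ 0.4249 -0.1355  0.1   ]
 [ 0.4367 -0.1832  0.1   ]]
[([293, 158, 75, 69, 887], [326.8, 171.6])]
shoe x -0.2942623085353645 -0.22304343444565683 y -0.4118368087581978 -0.34580995547497895
seat in XY 0.019256892859670013 -0.4977437815557229 [ 0.42771476 -0.15464601  0.26702158]
X [-0.2419219   0.97029573] Y [-0.97029573 -0.2419219 ]
```

Cap and shoe agree: the bottle is at (0.4309, -0.1592), and the seat is at (0.4783, 0.1391). I'll descend onto the cap, then grip.

```bash
python3 -m pendant '[[0.008,-0.011,-0.12,0,0,0],[0.008,-0.011,-0.12,0,0,0],[0,0,-0.12,0,0,0],[0,0,-0.12,0,0,0],[0,0,-0.12,0,0,0],[0,0,-0.12,0,0,0],[0,0,-0.12,0,0,0],[0,0,-0.12,0,0,0],[0,0,0,0,0,0],[0,0,0,0,0,0]]' 1
```

```text
time_s: 3.95
eef_pos: [0.4315, -0.1556, 0.0759]
eef_rot: [0.0, 0.992, 0.123, 0.0]
wrist_force: [-0.5, 0.2, -0.0]
opening: 1.0
grasp_force: 0.0
```

```bash
python3 -m pendant '[[0,0,0,0,0,0],[0,0,0,0,0,0],[0,0,0,0,0,0],[0,0,0,0,0,0],[0,0,0,0,0,0],[0,0,0,0,0,0],[0,0,0,0,0,0],[0,0,0,0,0,0],[0,0,0,0,0,0],[0,0,0,0,0,0]]' -1
```

```text
time_s: 5.2
eef_pos: [0.4318, -0.1561, 0.0762]
eef_rot: [0.001, 0.992, 0.122, 0.001]
wrist_force: [-0.1, -0.5, 5.7]
opening: 0.564
grasp_force: 60.7
```

Gripped with the opening at 48 mm. Next I slide to the dock's mouth line.

```bash
python3 -m pendant '[[0.016,0.044,0,0,0,0],[0.034,0.09,0,0,0,0],[0.045,0.119,0,0,0,0],[0.053,0.139,0,0,0,0],[0.053,0.139,0,0,0,0],[0.053,0.139,0,0,0,0],[0.053,0.139,0,0,0,0],[0.034,0.09,0,0,0,0],[0.026,0.069,0,0,0,0],[0,0,0,0,0,0]]'
python3 - <<'E'
from h import *
for n in("scene","top"):
    c=shot(n);np.save(f"pics/{n}1.npy",c,allow_pickle=True)
    if n=="scene": a=c["color"][220:340,230:390]
    else: b=c["color"][235:335,215:355]
C=np.zeros((480+0,800,3),np.uint8)
C[:360,:480]=cv2.resize(a,None,fx=3,fy=3);b=cv2.resize(b,(320,229));C[:229,480:]=b
cv2.imwrite("pics/s2.png",C)
o=ctrl.get_obs();print(o["eef_pos"],o["wrist_force"])
c=shot("wrist");cv2.imwrite("pics/w3.png",c["color"]);np.save("pics/w3.npy",c,allow_pickle=True)
E
```

```text
time_s: 6.45
eef_pos: [0.5058, 0.039, 0.0763]
eef_rot: [-0.0, 0.992, 0.123, 0.001]
wrist_force: [1.2, 1.2, 5.8]
opening: 0.563
grasp_force: 61.4
[0.50561079 0.03846978 0.07627944] [0.4449602  3.130481   5.87381888]
```

View pics/s2.png

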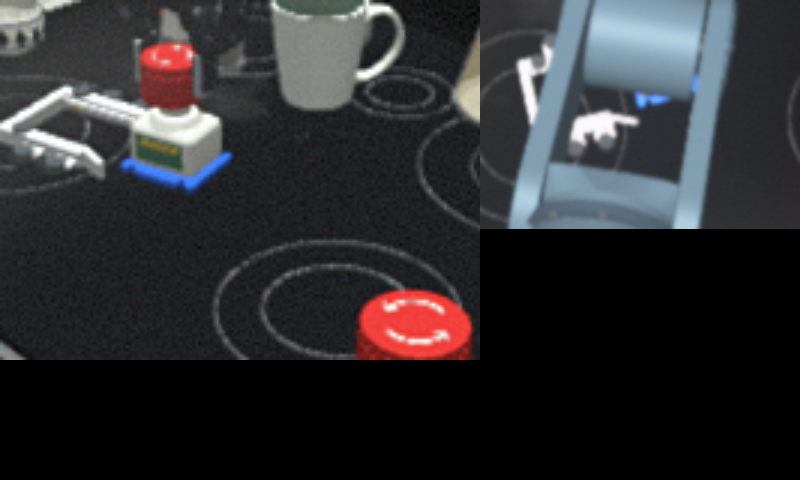

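View pics/w3.png

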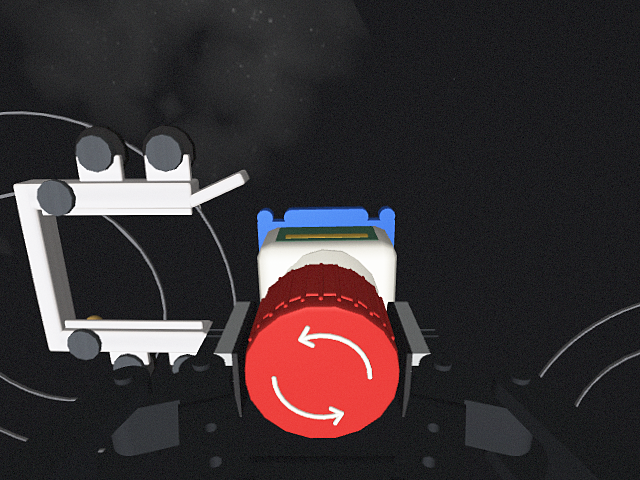

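The bottle is upright in the grip, just outside the mouth. The shoe's far edge is at row ≈208, and the dock's far lip edge is at row ≈213, columns 80–190. Next I measure the lateral fit.

```bash
python3 - <<'E'
from h import *
c=np.load("pics/w3.npy",allow_pickle=True).item();print(c["P"])
a=np.radians(104);X=np.array([np.cos(a),np.sin(a)]);Y=np.array([-X[1],X[0]])
h=cv2.cvtColor(c["color"],cv2.COLOR_BGR2HSV)
bl=cv2.inRange(h,(100,120,60),(130,255,255));p=np.argwhere(bl)[:,::-1];print(blobs(bl))
w=ray(c,p,.006)[:,:2];xs=w@X;ys=w@Y
print("shoe x",xs.min(),xs.max(),"far edge by x:",[(round(x,3),ys[abs(xs-x)<.002].min().round(4)) for x in np.linspace(xs.min()+.003,xs.max()-.003,7)])
g=cv2.cvtColor(c["color"],cv2.COLOR_BGR2GRAY)
for u in(90,110,130,150,170,185):
    v=g[:,u]; col=v[190:240]; e=190+np.where(col>110)[0].max()+.5
    col2=v[300:350]; e2=300+np.where(col2>110)[0].min()-.5
    q=ray(c,[[u,e]],.008)[0,:2]@Y; q2=ray(c,[[u,e2]],.015)[0,:2]@Y
    print(u,e,e2,q.round(4),q2.round(4))
v=g[260,20:120]>110;u=20+np.where(v)[0];print("bar cols",u.min(),u.max(),ray(c,[[u.min(),260]],.015)[0,:2]@X,ray(c,[[u.max()+1,260]],.002)[0,:2]@X)
print(ctrl.get_obs()["eef_pos"][:2]@X,ctrl.get_obs()["eef_pos"][:2]@Y)
E
```

```text
[0.57982109 0.05738807 0.2109154 ]
[([257, 206, 139, 45, 2766], [325.6, 218.9])]
shoe x -0.12211973803236516 -0.05165952494164459 far edge by x: [(np.float64(-0.119), np.float64(-0.5308)), (np.float64(-0.108), np.float64(-0.5293)), (np.float64(-0.098), np.float64(-0.5308)), (np.float64(-0.087), np.float64(-0.5303)), (np.float64(-0.076), np.float64(-0.5303)), (np.float64(-0.065), np.float64(-0.5293)), (np.float64(-0.055), np.float64(-0.5298))]
90 214.5 316.5 -0.527 -0.4732
110 221.5 319.5 -0.5234 -0.4715
130 239.5 319.5 -0.5138 -0.4716
150 214.5 319.5 -0.527 -0.4717
170 214.5 320.5 -0.527 -0.4712
185 214.5 320.5 -0.5269 -0.4713
bar cols 29 47 0.06485291560400909 0.06395985651603292
-0.08513148776678389 -0.49983220159181374
```

Travel is about 106 mm, with a 0.7 mm lateral fix. I'll push the first ~75 mm now.

```bash
python3 -m pendant '[[-0.0105,0.04,0,0,0,0],[-0.0105,0.04,0,0,0,0],[-0.0105,0.04,0,0,0,0],[-0.0105,0.04,0,0,0,0],[-0.0105,0.04,0,0,0,0],[-0.01,0.04,0,0,0,0],[-0.01,0.04,0,0,0,0],[-0.01,0.04,0,0,0,0],[-0.01,0.04,0,0,0,0],[0,0,0,0,0,0]]'
```

```text
time_s: 7.85
eef_pos: [0.487, 0.1102, 0.0763]
eef_rot: [-0.0, 0.992, 0.122, 0.001]
wrist_force: [0.8, 2.4, 5.3]
opening: 0.564
grasp_force: 61.6
```

```bash
python3 -m pendant '[[-0.005,0.0195,0,0,0,0],[-0.005,0.0195,0,0,0,0],[-0.005,0.0195,0,0,0,0],[-0.005,0.0195,0,0,0,0],[-0.005,0.0195,0,0,0,0],[-0.005,0.0195,0,0,0,0],[-0.005,0.0195,0,0,0,0],[-0.005,0.0195,0,0,0,0],[0,0,0,0,0,0],[0,0,0,0,0,0]]'
python3 - <<'E'
from h import *
c=shot("wrist");cv2.imwrite("pics/w4.png",c["color"]);np.save("pics/w4.npy",c,allow_pickle=True)
s=shot("scene");cv2.imwrite("pics/w4s.png",s["color"])
a=cv2.resize(s["color"][220:300,220:330],(440,320),interpolation=cv2.INTER_CUBIC)
C=np.zeros((600,800,3),np.uint8);C[:320,:440]=a;C[320:600,:400]=c["color"][140:420,0:400] if 0 else c["color"][140:420,120:520]
cv2.imwrite("pics/c4.png",C)
X=np.array([np.cos(np.radians(104)),np.sin(np.radians(104))]);Y=np.array([-X[1],X[0]])
h=cv2.cvtColor(c["color"],cv2.COLOR_BGR2HSV)
bl=cv2.inRange(h,(100,120,60),(130,255,255));p=np.argwhere(bl)[:,::-1];print(blobs(bl,30))
w=ray(c,p,.006)[:,:2];print("shoe x",(w@X).min(),(w@X).max());print(ctrl.get_obs()["eef_pos"][:2]@X,ctrl.get_obs()["wrist_force"])
E
```

```text
time_s: 9.1
eef_pos: [0.4792, 0.1415, 0.0763]
eef_rot: [-0.0, 0.992, 0.122, 0.001]
wrist_force: [2.8, 0.2, 6.2]
opening: 0.557
grasp_force: 61.6
[([257, 214, 139, 37, 2030], [325.3, 222.2])]
shoe x -0.015949755758299045 0.0544446271978519
0.021339737358621533 [1.83587405 0.0397524  6.43307937]
```

View pics/c4.png

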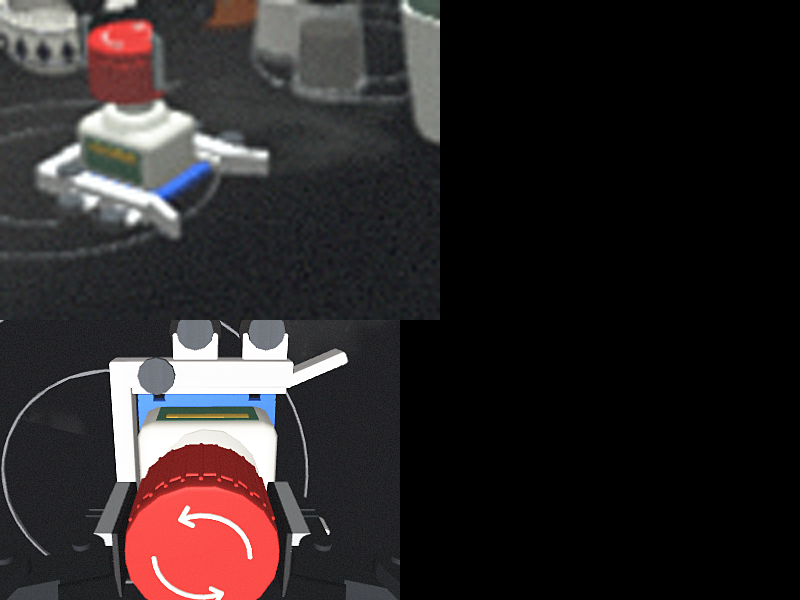

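The shoe centre measures x=0.0193 against the seat's 0.0193. In the crop a gap of about 2 mm to the end bar shows at column ≈135, so it looks home. I'll nudge 1.5 mm to confirm the detent resists.

```bash
python3 -m pendant '[[-0.001,0.004,0,0,0,0],[-0.0008,0.0034,0,0,0,0],[0,0,0,0,0,0],[0,0,0,0,0,0],[0,0,0,0,0,0],[0,0,0,0,0,0],[0,0,0,0,0,0],[0,0,0,0,0,0],[0,0,0,0,0,0],[0,0,0,0,0,0]]'
python3 - <<'E'
from h import *
c=shot("wrist")
X=np.array([np.cos(np.radians(104)),np.sin(np.radians(104))])
h=cv2.cvtColor(c["color"],cv2.COLOR_BGR2HSV)
bl=cv2.inRange(h,(100,120,60),(130,255,255));p=np.argwhere(bl)[:,::-1]
w=ray(c,p,.006)[:,:2];print("shoe x",(w@X).min(),(w@X).max());print(ctrl.get_obs()["eef_pos"][:2]@X,ctrl.get_obs()["wrist_force"][:2]@X)
E
```

```text
time_s: 10.45
eef_pos: [0.4791, 0.1421, 0.0763]
eef_rot: [0.001, 0.992, 0.122, 0.001]
wrist_force: [1.8, -3.8, 6.6]
opening: 0.565
grasp_force: 61.7
shoe x -0.015567279838533657 0.05478197788641134
0.02195887492797478 -4.2535306952022065
```

The detent resists at 4 N, so it is home. I'll take the nudge back and press down.

```bash
python3 -m pendant '[[0.001,-0.004,-0.005,0,0,0],[0.0008,-0.0034,-0.005,0,0,0],[0,0,-0.005,0,0,0],[0,0,-0.005,0,0,0],[0,0,-0.005,0,0,0],[0,0,-0.005,0,0,0],[0,0,-0.005,0,0,0],[0,0,-0.005,0,0,0],[0,0,0,0,0,0],[0,0,0,0,0,0]]'
```

```text
time_s: 11.75
eef_pos: [0.4793, 0.1416, 0.069]
eef_rot: [-0.0, 0.992, 0.122, 0.001]
wrist_force: [-2.2, 0.3, 15.3]
opening: 0.566
grasp_force: 62.3
```

Pressed 7.3 mm at 15 N, near the end of travel. I'll twist about 95° anticlockwise, with a slight extra press and a correction for the ~1.6 mm grip offset.

```bash
python3 -m pendant '[[-0.0005,0.001,-0.003,0,0,0.08],[-0.0005,0.001,-0.002,0,0,0.105],[-0.001,0.001,0,0,0,0.108],[-0.001,0.001,0,0,0,0.108],[-0.001,0.001,0,0,0,0.108],[-0.001,0.001,0,0,0,0.108],[-0.001,0.0005,0,0,0,0.108],[-0.001,0,0,0,0,0.108],[-0.001,0,0,0,0,0.108],[-0.001,0,0,0,0,0.108]]'
```

```text
time_s: 13.0
eef_pos: [0.4782, 0.1428, 0.0688]
eef_rot: [0.001, 0.582, 0.813, 0.001]
wrist_force: [-2.5, -0.9, 20.0]
opening: 0.565
grasp_force: 62.9
```

```bash
python3 - <<'E'
from h import *
o=np.load("pics/w4.npy",allow_pickle=True).item();c=shot("wrist");cv2.imwrite("pics/w5.png",c["color"])
f=lambda i:cv2.inRange(cv2.cvtColor(i,cv2.COLOR_BGR2HSV),(0,0,200),(180,60,255))[300:440,250:395]
a,b=f(o["color"]),f(c["color"]);print(blobs(a,50),blobs(b,50))
E
python3 -m pendant '[[0,0,0.01,0,0,0],[0,0,0.01,0,0,0],[0,0,0.01,0,0,0],[0,0,0.01,0,0,0],[0,0,0.01,0,0,0],[0,0,0.01,0,0,0],[0,0,0.01,0,0,0],[0,0,0,0,0,0],[0,0,0,0,0,0],[0,0,0,0,0,0]]'
```

```text
[([48, 26, 74, 53, 580], [84.3, 44.9]), ([21, 76, 73, 49, 524], [57.0, 106.9])] [([48, 26, 74, 54, 564], [84.9, 45.4]), ([22, 76, 72, 49, 491], [56.4, 106.8])]
time_s: 14.3
eef_pos: [0.4761, 0.1425, 0.0802]
eef_rot: [-0.0, 0.584, 0.811, -0.0]
wrist_force: [0.1, 0.0, -1.1]
opening: 0.562
grasp_force: 61.7
```

The cap didn't slip and came up with only its own weight on the wrist. I'll lift it clear.

```bash
python3 -m pendant '[[0,0,0.03,0,0,0],[0,0,0.05,0,0,0],[0,0,0.05,0,0,0],[0,0,0.06,0,0,0],[0,0,0.06,0,0,0],[0,0,0.06,0,0,0],[0,0,0.05,0,0,0],[0,0,0.03,0,0,0],[0,0,0,0,0,0],[0,0,0,0,0,0]]'
python3 - <<'E'
from h import *
s=shot("scene");c=shot("wrist");C=np.zeros((520,800,3),np.uint8)
C[:520,:480]=cv2.resize(s["color"][170:300,210:330],(480,520),interpolation=cv2.INTER_CUBIC)
C[:240,480:]=cv2.resize(c["color"],(320,240));cv2.imwrite("pics/f.png",C)
E
```

```text
time_s: 15.55
eef_pos: [0.4759, 0.1425, 0.1579]
eef_rot: [-0.0, 0.584, 0.811, -0.0]
wrist_force: [-0.3, -1.1, -0.3]
opening: 0.569
grasp_force: 61.8
```

View pics/f.png

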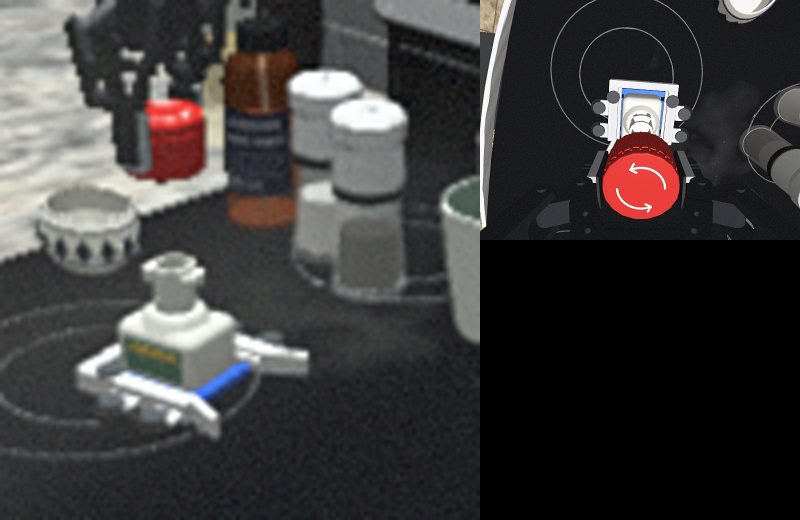

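The docked bottle stands open at (170,330) in the crop, and the cap is held upright above its mouth. One last numeric check that it is still home, then hand in.

```bash
python3 - <<'E'
from h import *
c=shot("wrist");a=np.radians(104);X=np.array([np.cos(a),np.sin(a)])
h=cv2.cvtColor(c["color"],cv2.COLOR_BGR2HSV);g=c["color"].max(2)
bl=cv2.inRange(h,(100,120,60),(130,255,255));p=np.argwhere(bl)[:,::-1]
w=ray(c,p,.006)[:,:2]@X;print("shoe front",np.percentile(w,[99,99.9]))
u=int(np.median(p[:,0]));print(u,[(v,int(bl[v,u]>0),int(g[v,u]),round(float(ray(c,[[u,v]],.006)[0,:2]@X),4)) for v in range(150,200,2)])
E
```

```text
shoe front [0.05449001 0.16227166]
328 [(150, 0, 29, 0.0741), (152, 0, 33, 0.0728), (154, 0, 28, 0.0715), (156, 0, 30, 0.0701), (158, 0, 31, 0.0688), (160, 0, 26, 0.0675), (162, 0, 101, 0.0661), (164, 0, 146, 0.0648), (166, 0, 246, 0.0634), (168, 0, 245, 0.0621), (170, 0, 244, 0.0607), (172, 0, 243, 0.0593), (174, 0, 243, 0.058), (176, 0, 243, 0.0566), (178, 0, 233, 0.0552), (180, 1, 218, 0.0538), (182, 1, 249, 0.0525), (184, 1, 249, 0.0511), (186, 1, 254, 0.0497), (188, 0, 117, 0.0483), (190, 0, 118, 0.0469), (192, 0, 125, 0.0455), (194, 0, 127, 0.0441), (196, 0, 176, 0.0427), (198, 0, 223, 0.0413)]
```

```bash
python3 -c "
from bench import ctrl
print(ctrl.hand_in())"
```

```text
the job is handed in; nothing more can be done
None
```

The job is handed in after about 16 s of robot time: the bottle is snapped home in the dock, and its cap has been pressed, twisted off and is held upright clear above the open mouth, with nothing else touched. The judge's verdict was not shown.

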